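# Show the round tin from the tea gift box

### The job

Swing the lid of the tea gift box up and over past vertical so that it stays open by itself. Then lift the round tin out of the box and set it down gently, upright, in the middle of the round display stand; leave the square tin in its place in the box and the lid open.

Things in the scene. Friction and masses are not known exactly. Their poses are not given: they have to be found in the camera images.
- lid_tab (a point): centre of the wooden tab on the gift box lid's front edge: 32 mm (x) by 24 (y) by 8 (z), 80 mm above the desk when shut, z then up, x level to rear. Hinge line: parallel to y, 166 mm along +x and 15 mm along -z (the point's own axes, which turn with the lid). Opening turns about +y, tab up and over to the rear, stop at 1.92 rad; 250 g, falls shut well short of vertical, rests on the stop past it
- round_tin_mid (a point): centre, half-way up, of the round metal tin, upright, 54 mm diameter, 70 mm high, 90 to 180 g. It stands under the shut lid in one of the box's two pockets (12 mm deep, floor 5 mm above the desk), which lie side by side (along the tab's y), centres 110 mm apart. Free room beside it: 40 mm to the tray's side walls, 50 mm to the other tin
- square_tin_mid (a point): centre, half-way up, of the square metal tin, 50 by 50 mm, 70 mm high, in the other pocket; it stays. The olive gift box is fixed on the desk: tray 150 mm deep (x) by 250 mm wide (y), 65 mm high, with walls 5 mm thick; with the lid shut 90 mm high
- stand_top (a point): centre of the top face of the round white display stand, a fixed disc 130 mm in diameter and 30 mm high, its top level (z up)
Mind the look-alikes: they are no part of the job. What is shaped like the part that bears stand_top but pink or turquoise is not meant.

How it is judged:
By the outcome, as a careful person would: the job done as asked, in the order asked, and still so for the second after the job is handed in, with the robot touching nothing.
It also fails if it takes over 61 s, if anything falls off the work surface, if the arm or the gripper's body presses on something with over 40 N, if the wrist force passes 120 N, or if a joint passes its speed limit or range.

### The arm

A 7-joint arm with a two-finger parallel gripper is mounted at the origin on the work surface. World frame = base frame: x ahead of the robot, y to its left, z up, the work surface at z = 0. Lengths are in m, angles in rad, forces in N, time in s.
With the tool pointing down it reaches from about 0.4 to 0.9 m from the base axis. Payload 5.5 kg.
Tool frame: the origin (TCP) lies at the very end of the fingers, on their centre line; the grasp point (between the pads) lies 19 mm behind it; z points along the fingers, y is the direction in which the jaws open and shut (so a half turn about z gives the same grasp; the last joint's range is limited). The gripper opens to 92 mm and grips with 3 to 60 N. Pads are 19 mm wide; open, the fingers measure 130 mm over their backs; the gripper's body (75 mm by 190 mm) begins 47 mm behind the grasp point.
Start: joints at [1.381, 0.501, -0.427, 1.55, 0.221, 1.138, -0.21], TCP at [0.284, -0.584, 0.227] pointing down, gripper open.
Joint ranges: [-2.88, 2.88], [-0.31, 2.03], [-1.54, 1.56], [0.2, 2.42], [-1.41, 4.55], [0.19, 2.02], [-2.57, 2.57]. Speed limits (rad/s): [2.57, 2.57, 3.14, 3.14, 3.14, 3.14, 3.14].

### API

Orientations are given as a 3x3 rotation matrix whose columns are the frame's x, y, z axes.
In Python, from cell import * gives the robot as it stands.
- The arm moves only by the tool step_arm, never from a script. Its argument "deltas" is a list of rows, each a list of 5 numbers: the shift along the tool's x, y, z in cm, then the turn about the tool's z in rad, then the closure, from 0 (fully open) to 1 (shut). In form: [[dx, dy, dz, yaw, fingers], ...]. A call has 1 to 20 rows; each row shifts and turns the pose as measured when the row begins, along the tool's axes as they then stand; what a row does not reach is not made up. A row lasts 1/10 s, in which the tool goes at most 50 mm and 8.59 degrees, less where a joint would pass 70% of its speed; a pose out of reach is approached as far as the arm can. A call is refused whole if a number of a shift passes 5 or a number of a turn 0.15, either way. A call with a gripper value outside its range is refused whole. The fingers move at their own pace and stop on an object; "grip_force" is the grip in N (left out, the last holds). Time passes only in rows, so rows that do not move let the fingers close. It gives the time, the measured TCP pose, the force and the opening at its end, in the units of the state.
- get_state(): the state, without advancing time (a new reading comes with each control period).
- snapshot(name): name is "scene" or "top" or "wrist"; returns a dict with "pixels" (400x640x3 uint8, red, green, blue), "fx", "fy", "cx", "cy" (pixels), "position" and "rotation" of the camera in the world; the wrist camera has in their place "T_tool_cam" (4x4, takes a point from camera to tool coordinates, whose origin is the TCP and whose axes are the flange's). Camera axes: x right, y up, looking along -z (the intrinsics and any distortion apply to the point x, -y, -z); pixel columns grow to the right and rows downward; lengths in m; the calibration is good to about 2 mm. A picture is of the moment at which its call begins: read the wrist's pose just before it. There is no depth.
- close_job(): hands the job in, once; it reports no verdict.
The state is a dict: "t": time; "joint_pos": joint angles; "joint_velocities": joint speeds; "joint_efforts": joint torques, N m; "position": TCP position; "eef_rot": TCP orientation; "ft_force": force on the tool from outside, world axes, zero at the start; "torque": the same for the moment, N m; "finger_gap": finger opening in m.
Only numpy, scipy, OpenCV 4.12 (cv2) and the standard library are available. Lean on these libraries where they do the work, as an engineer would, in place of code of your own. Each camera call takes 0.05 s, during which the arm holds its last target.

## Working session

There is one attempt and no reset: what is moved stays moved. The work goes in short steps, Python scripts to look and compute and a tool call to move; the robot and the scene stay as the last step left them, time stands still between calls to the robot, and variables do not carry over. Pictures are saved under pics/ and viewed, and the job is handed in when it is done.

Besides the shell and the picture viewer there is one more tool, called after "Emit:" in YAML: its name, and indented under it one key for each argument. step_arm: Moves the arm, as the interface text tells. Its arguments: {"type":"object","properties":{"deltas":{"type":"array","items":{"type":"array","items":{"type":"number"}}},"grip_force":{"type":"number"}},"required":["deltas"]}

```bash
ls; mkdir -p pics; python3 - <<'E'
from cell import *
import cv2,numpy as np,pickle
s=get_state();print({k:np.round(v,3).tolist() for k,v in s.items()})
for n in ["scene","top","wrist"]:
    d=snapshot(n);cv2.imwrite(f"pics/{n}0.png",cv2.cvtColor(d["pixels"],cv2.COLOR_RGB2BGR));pickle.dump(d,open(f"{n}0.pkl","wb"))
    print(n,{k:np.round(v,4).tolist() for k,v in d.items() if k!="pixels"})
E
```

```text
pics
{'t': 0.0, 'joint_pos': [1.381, 0.502, -0.427, 1.551, 0.221, 1.138, -0.21], 'joint_velocities': [-0.0, 0.001, 0.001, -0.002, 0.0, -0.0, -0.0], 'joint_efforts': [0.0, -56.658, -5.816, -27.911, -0.069, 0.031, 0.0], 'position': [0.284, -0.584, 0.226], 'eef_rot': [[0.899, 0.438, -0.001], [0.438, -0.899, 0.002], [0.0, -0.002, -1.0]], 'ft_force': [0.36, -0.961, -0.438], 'torque': [-0.005, 0.035, 0.015], 'finger_gap': 0.092}
scene {'fx': 455.689, 'fy': 455.689, 'cx': 317.8151, 'cy': 197.5598, 'position': [0.9904, -0.3858, 0.9824], 'rotation': [[0.6568, -0.5965, 0.4613], [0.754, 0.5266, -0.3927], [-0.0087, 0.6058, 0.7956]]}
top {'fx': 462.1826, 'fy': 462.1826, 'cx': 315.1462, 'cy': 214.2952, 'position': [0.2849, 0.0442, 1.0501], 'rotation': [[-0.0188, 0.9837, -0.1787], [-0.9997, -0.0158, 0.0181], [0.015, 0.179, 0.9837]]}
wrist {'fx': 307.9436, 'fy': 307.9436, 'cx': 316.7342, 'cy': 198.7253, 'T_tool_cam': [[-0.0004, 0.9618, 0.2739, 0.0731], [1.0, 0.0004, 0.0002, -0.0007], [0.0001, 0.2739, -0.9618, -0.1574], [0.0, 0.0, 0.0, 1.0]]}
```

View pics/scene0.png

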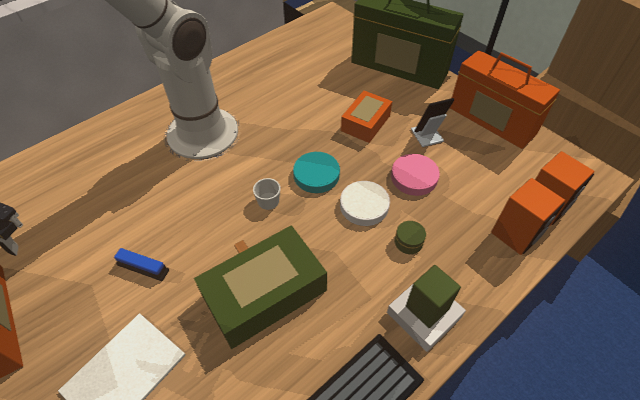

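View pics/top0.png

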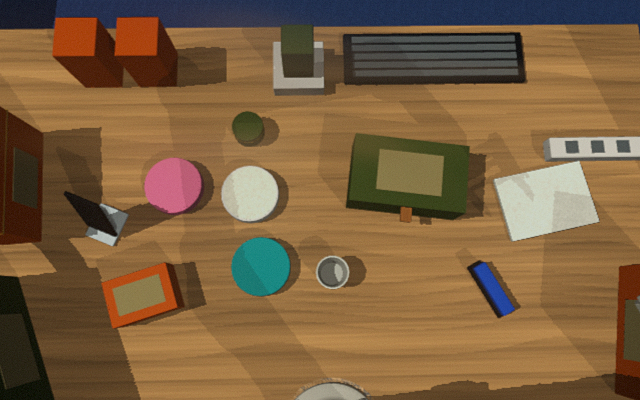

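```bash
cat > h.py <<'E'
import numpy as np,cv2,pickle
def ray(d,u,v,T=None):
    if T is None: R=np.array(d["rotation"]);p=np.array(d["position"])
    else: R=T[:3,:3];p=T[:3,3]
    r=R@np.array([(u-d["cx"])/d["fx"],-(v-d["cy"])/d["fy"],-1.0]);return p,r
def onz(d,u,v,z,T=None):
    p,r=ray(d,u,v,T);return p+r*(z-p[2])/r[2]
def wristT(s,d):
    T=np.eye(4);T[:3,:3]=s["eef_rot"];T[:3,3]=s["position"];return T@np.array(d["T_tool_cam"])
def proj(d,P,T=None):
    if T is None: R=np.array(d["rotation"]);p=np.array(d["position"])
    else: R=T[:3,:3];p=T[:3,3]
    c=R.T@(np.array(P)-p);return d["cx"]+d["fx"]*c[0]/-c[2], d["cy"]-d["fy"]*c[1]/-c[2]
E
python3 - <<'E'
from h import *
for n,win,sw in [("top",(340,120,480,230),(215,160,285,228)),("scene",(185,215,335,350),(335,175,395,230))]:
    d=pickle.load(open(n+"0.pkl","rb"));im=d["pixels"];hsv=cv2.cvtColor(im,cv2.COLOR_RGB2HSV)
    # stand
    x0,y0,x1,y1=sw;h=hsv[y0:y1,x0:x1];m=((h[...,1]<70)&(h[...,2]>120)).astype(np.uint8)*255
    c=max(cv2.findContours(m,0,2)[0],key=cv2.contourArea)+[x0,y0]
    P=np.array([onz(d,*q[0],0.03)[:2] for q in c]); 
    print(n,"stand ctr px",c[:,0].mean(0))
    (cx,cy),r=cv2.minEnclosingCircle((P*1000).astype(np.float32));print(" circ",cx,cy,r, P.min(0),P.max(0))
    # tab: print
    x0,y0,x1,y1=win
    cv2.imwrite(f"pics/{n}crop.png",cv2.resize(cv2.cvtColor(im[y0:y1,x0:x1],cv2.COLOR_RGB2BGR),None,fx=5,fy=5,interpolation=2))
E
```

```text
top stand ctr px [250.83908046 194.31034483]
 circ 521.2129516601562 172.27146911621094 65.20088958740234 [0.45731752 0.10843236] [0.5847425  0.23696587]
scene stand ctr px [364.49206349 200.82539683]
 circ 525.7136840820312 171.727783203125 66.43926239013672 [0.4598099  0.10761889] [0.59047839 0.23647002]
```

View pics/topcrop.png

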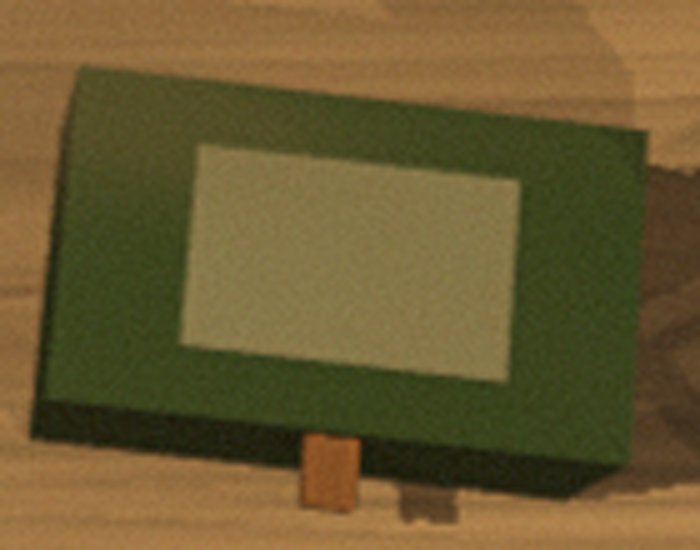

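View pics/scenecrop.png

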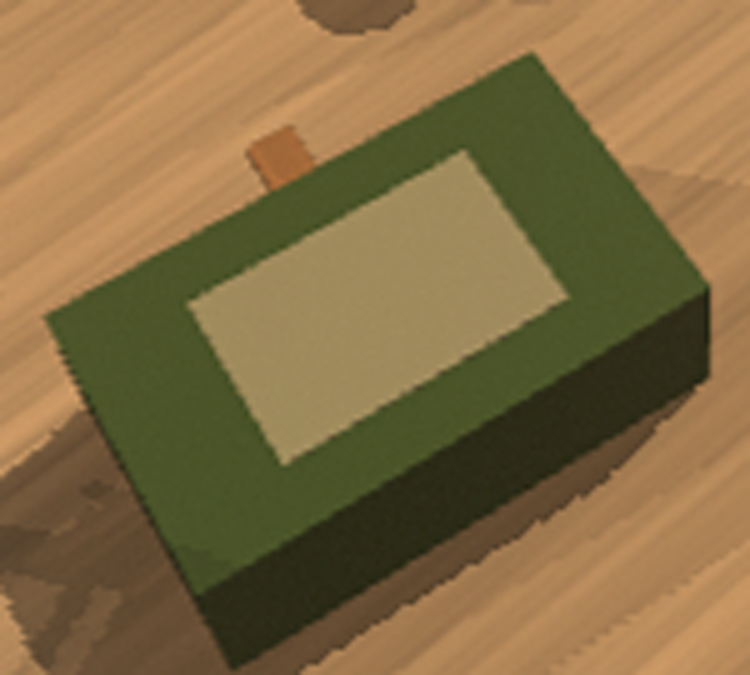

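```bash
python3 - <<'E'
from h import *
t=pickle.load(open("top0.pkl","rb"));s=pickle.load(open("scene0.pkl","rb"))
T=[onz(t,340+a/5-.4,120+b/5-.4,.09) for a,b in [(78,66),(648,130),(628,465),(45,402)]]  # RL,RR,FR,FL
S=[onz(s,185+a/5-.4,215+b/5-.4,.09) for a,b in [(710,288),(198,597),(47,317),(535,52)]]
for n,C in (("top",T),("scene",S)):
    C=np.array(C)[:,:2];print(n,np.round(C,4).tolist())
    ax=(C[0]+C[1]-C[2]-C[3])/2; print(" depth",np.linalg.norm(ax),"width",np.linalg.norm((C[0]+C[3]-C[1]-C[2])/2),"yaw",np.arctan2(ax[1],ax[0]),"yaw by edge",[ -np.arctan2(*(C[i]-C[j])) for i,j in((0,1),(3,2))],"ctr",C.mean(0))
print("tab top", [onz(t,340+a/5-.4,120+b/5-.4,.084)[:2].round(4).tolist() for a,b in [(360,438),(356,512),(300,508)]])
print("tab scene", [onz(s,185+a/5-.4,215+b/5-.4,.084)[:2].round(4).tolist() for a,b in [(247,153),(293,125)]])
E
```

```text
top [[0.6388, -0.0644], [0.6062, -0.3124], [0.4578, -0.2922], [0.489, -0.0452]]
 depth 0.15036769514472995 width 0.24957720429358932 yaw -0.13151221954741624 yaw by edge [np.float64(-0.13068437138424993), np.float64(-0.12561984424006004)] ctr [ 0.54794603 -0.17853358]
scene [[0.6405, -0.0658], [0.6082, -0.3125], [0.4605, -0.2918], [0.4933, -0.045]]
 depth 0.14886098017531352 width 0.2489001329204459 yaw -0.13989878908415404 yaw by edge [np.float64(-0.13002552386131502), np.float64(-0.132185514076287)] ctr [ 0.55062848 -0.1787838 ]
tab top [[0.4725, -0.18], [0.4405, -0.1765], [0.4426, -0.1528]]
tab scene [[0.4457, -0.1774], [0.4473, -0.1526]]
```

Emit:
step_arm:
  deltas:
    - [0,0,0,0.12,0]
    - [0,0,0,0.12,0]
    - [0,0,0,0.12,0]
    - [0,0,0,0.12,0]
    - [0,0,0,0.105,0]
    - [0,0,0,0,0]

```text
t: 0.75
position: [0.283, -0.5824, 0.2229]
eef_rot: [[0.988, -0.154, -0.003], [-0.154, -0.988, 0.007], [-0.004, -0.006, -1.0]]
ft_force: [0.0, 0.7, 0.5]
finger_gap: 0.0916
```

```bash
cat >> h.py <<'E'
def rel(P,yaw=-0.132):
    "print tool-frame deltas (cm) to reach world TCP P and yaw error"
    from cell import get_state
    s=get_state();R=np.array(s["eef_rot"]);d=R.T@(np.array(P)-s["position"])*100
    cy=np.arctan2(R[1,0],R[0,0]);e=(cy-yaw+np.pi)%(2*np.pi)-np.pi
    print("t",round(s["t"],2),"pos",np.round(s["position"],4),"delta cm",d.round(2),"yaw cmd",round(e,3),"gap",round(s["finger_gap"],4),"F",np.round(s["ft_force"],1));print("j",np.round(s["joint_pos"],2))
def lidpt(th,g=0.006,drop=0.012,h=(0.6233,-0.1886)):
    a=0.166+g;b=0.015;x=-a*np.cos(th)+b*np.sin(th);z=a*np.sin(th)+b*np.cos(th)
    c,s=np.cos(-.132),np.sin(-.132);return np.array([h[0]+c*x,h[1]+s*x,.065+z-drop])
E
python3 -c "
from h import *
p=lidpt(0);print(p);rel(p)"
```

```text
[ 0.45279629 -0.16596187  0.068     ]
t 0.75 pos [ 0.283  -0.5824  0.2229] delta cm [ 10.41 -43.67  15.72] yaw cmd -0.023 gap 0.0916 F [0.  0.7 0.5]
j [ 1.29  0.49 -0.3   1.56  0.15  1.13 -0.77]
```

Emit:
step_arm:
  deltas:
    - [0.7,-3.5,0,-0.02,0]
    - [1,-4,0,0,0]
    - [1,-4,0,0,0]
    - [1,-4,0,0,0]
    - [1,-4,0,0,0]
    - [1,-4,0,0,0]
    - [1,-4,0,0,0]
    - [1,-4,0,0,0]
    - [1,-4,0,0,0]
    - [1,-4,0,0,0]
    - [0.5,-2,0,0,0]
    - [0,0,0,0,0]

```text
t: 1.95
position: [0.4378, -0.1686, 0.2226]
eef_rot: [[0.995, -0.097, -0.004], [-0.097, -0.995, 0.004], [-0.005, -0.003, -1.0]]
ft_force: [-0.4, 0.8, -0.2]
finger_gap: 0.0918
```

```bash
python3 - <<'E'
from h import *
from cell import *
p=lidpt(0);rel(p)
s=get_state();d=snapshot("wrist");d["s"]=s;pickle.dump(d,open("w1.pkl","wb"));cv2.imwrite("pics/w1.png",d["pixels"][...,::-1])
E
```

```text
t 1.95 pos [ 0.4378 -0.1686  0.2226] delta cm [ 1.54 -0.35 15.45] yaw cmd 0.035 gap 0.0918 F [-0.4  0.8 -0.2]
j [ 0.81  0.19 -0.56  1.99  0.12  1.   -1.47]
```

View pics/w1.png

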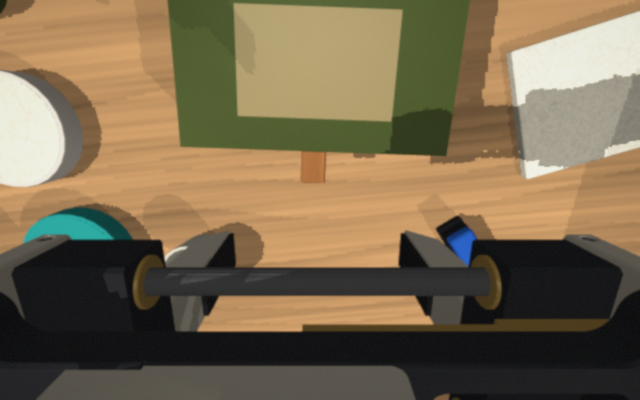

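```bash
python3 - <<'E'
from h import *
d=pickle.load(open("w1.pkl","rb"));T=wristT(d["s"],d)
im=d["pixels"][130:200,280:350];cv2.imwrite("pics/w1c.png",cv2.resize(im[...,::-1],None,fx=8,fy=8,interpolation=2))
for u,v,z in [(302,182.5,.084),(325,183,.084),(302,151,.084),(325,152,.084),(181,147,.09),(447,155,.09)]:
    print(u,v,onz(d,u,v,z,T)[:2].round(4))
E
```

```text
302 182.5 [ 0.4438 -0.1538]
325 183 [ 0.4411 -0.1763]
302 151 [ 0.4745 -0.1572]
325 152 [ 0.4714 -0.1791]
181 147 [ 0.4899 -0.0454]
447 155 [ 0.4583 -0.2928]
```

View pics/w1c.png

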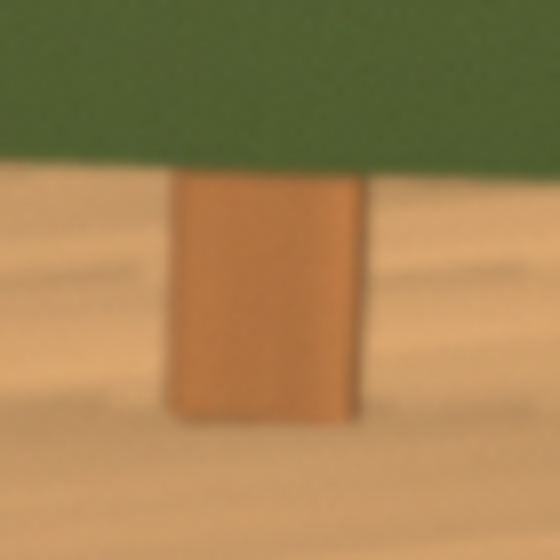

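Emit:
step_arm:
  deltas:
    - [0.7,-0.2,2,0.035,0.3]
    - [0.7,-0.2,3,0,0.3]
    - [0,0,3,0,0.3]
    - [0,0,3,0,0.3]
    - [0,0,2,0,0.3]
    - [0,0,0,0,0.3]

```text
t: 2.6
position: [0.4498, -0.1799, 0.0887]
eef_rot: [[0.99, -0.138, -0.003], [-0.138, -0.99, -0.004], [-0.003, 0.004, -1.0]]
ft_force: [-1.5, -0.7, 0.0]
finger_gap: 0.0641
```

```bash
sed -i 's/h=(0.6233,-0.1886)/h=(0.6228,-0.1888)/' h.py; python3 -c "
from h import *
rel(lidpt(0))"
```

```text
t 2.6 pos [ 0.4498 -0.1799  0.0887] delta cm [ 0.06 -1.41  2.07] yaw cmd -0.006 gap 0.0641 F [-1.5 -0.7  0. ]
j [ 0.73  0.42 -0.48  2.07  0.3   0.72 -1.65]
```

Emit:
step_arm:
  deltas:
    - [0,-1.2,0,0,0.3]
    - [0,-0.2,0.5,0,0.3]
    - [0,0,1.0,0,0.3]
    - [0,0,0.5,0,0.3]
    - [0,0,0,0,0.3]

```text
t: 3.1
position: [0.4534, -0.1685, 0.0702]
eef_rot: [[0.99, -0.139, 0.001], [-0.139, -0.99, -0.007], [0.002, 0.007, -1.0]]
ft_force: [-0.6, -0.4, -0.5]
finger_gap: 0.0643
```

```bash
python3 - <<'E'
from h import *
from cell import *
p=lidpt(0);rel(p)
s=get_state();d=snapshot("wrist");d["s"]=s;cv2.imwrite("pics/w2.png",d["pixels"][...,::-1])
E
```

```text
t 3.1 pos [ 0.4534 -0.1685  0.0702] delta cm [-0.14 -0.22  0.22] yaw cmd -0.008 gap 0.0643 F [-0.6 -0.4 -0.5]
j [ 0.69  0.45 -0.46  2.08  0.33  0.68 -1.71]
```

View pics/w2.png

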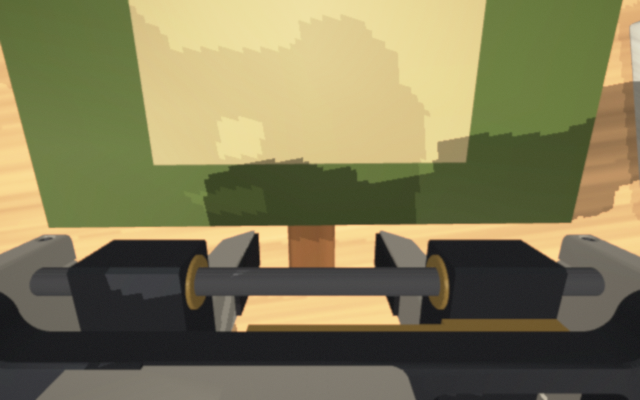

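Emit:
step_arm:
  deltas:
    - [-0.1,-0.2,0.2,0,0.5]
    - [0,0,0,0,0.8]
    - [0,0,0,0,1]
    - [0,0,0,0,1]
    - [0,0,0,0,1]
    - [0,0,0,0,1]
  grip_force: 15

```text
t: 3.75
position: [0.4536, -0.1657, 0.0691]
eef_rot: [[0.99, -0.139, 0.003], [-0.139, -0.99, -0.007], [0.004, 0.007, -1.0]]
ft_force: [0.8, 1.2, -0.4]
finger_gap: 0.0238
```

```bash
python3 -c "
from h import *
rel(lidpt(0))
P=[lidpt(t) for t in np.arange(0,1.9,.1)]
for a,b in zip(P,P[1:]):
  d=b-a;print(round(float(np.hypot(*d[:2]))*100*np.sign(d[0]),2),round(-d[2]*100,2),end=' | ')"
```

```text
t 3.75 pos [ 0.4536 -0.1657  0.0691] delta cm [-0.13  0.06  0.11] yaw cmd -0.007 gap 0.0238 F [ 0.8  1.2 -0.4]
j [ 0.68  0.45 -0.47  2.08  0.33  0.67 -1.71]
0.24 -1.71 | 0.41 -1.68 | 0.57 -1.63 | 0.73 -1.56 | 0.88 -1.48 | 1.03 -1.39 | 1.16 -1.28 | 1.28 -1.16 | 1.39 -1.02 | 1.49 -0.88 | 1.57 -0.73 | 1.63 -0.57 | 1.68 -0.4 | 1.71 -0.23 | 1.72 -0.06 | 1.72 0.11 | 1.7 0.29 | 1.67 0.45 |
```

Emit:
step_arm:
  deltas:
    - [0.1,0,-0.8,0,1]
    - [0.14,0,-0.9,0,1]
    - [0.2,0,-0.85,0,1]
    - [0.21,0,-0.83,0,1]
    - [0.28,0,-0.82,0,1]
    - [0.3,0,-0.81,0,1]
    - [0.35,0,-0.78,0,1]
    - [0.38,0,-0.78,0,1]

```text
t: 4.55
position: [0.4754, -0.1685, 0.1407]
eef_rot: [[0.99, -0.138, 0.005], [-0.138, -0.99, -0.008], [0.006, 0.007, -1.0]]
ft_force: [3.5, -1.1, -4.1]
finger_gap: 0.0242
```

```bash
cat >> h.py <<'E'
def arc():
    from cell import get_state
    s=get_state();p=np.array(s["position"])
    c,q=np.cos(-.132),np.sin(-.132);e=p[:2]-[0.6228,-0.1888]
    x=c*e[0]+q*e[1];y=-q*e[0]+c*e[1];z=p[2]+.012-.065
    th=np.arctan2(z,-x)-np.arctan2(.015,.172)
    print("t",s["t"],"theta",round(th,3),"r err mm",round((np.hypot(x,z)-np.hypot(.172,.015))*1000,1),"y mm",round(y*1000,1),"gap",round(s["finger_gap"],4),"F",np.round(s["ft_force"],1));rel(lidpt(th))
E
python3 -c "
from h import *
arc()"
```

```text
t 4.55 theta 0.446 r err mm 0.1 y mm 0.7 gap 0.0242 F [ 3.5 -1.1 -4.1]
t 4.55 pos [ 0.4754 -0.1685  0.1407] delta cm [0.01 0.07 0.01] yaw cmd -0.007 gap 0.0242 F [ 3.5 -1.1 -4.1]
j [ 0.72  0.36 -0.52  1.99  0.25  0.84 -1.64]
```

Tracking well; continue the arc.

Emit:
step_arm:
  deltas:
    - [0.45,0,-0.72,0,1]
    - [0.47,0,-0.7,0,1]
    - [0.5,0,-0.68,0,1]
    - [0.54,0,-0.66,0,1]
    - [0.57,0,-0.64,0,1]
    - [0.6,0,-0.6,0,1]
    - [0.63,0,-0.57,0,1]
    - [0.66,0,-0.53,0,1]

```text
t: 5.35
position: [0.5222, -0.1747, 0.1954]
eef_rot: [[0.99, -0.138, 0.004], [-0.138, -0.99, -0.007], [0.005, 0.006, -1.0]]
ft_force: [3.9, -1.0, -7.4]
finger_gap: 0.0236
```

```bash
python3 -c "
from h import *
arc()"
```

```text
t 5.35 theta 0.864 r err mm 2.3 y mm 0.7 gap 0.0236 F [ 3.9 -1.  -7.4]
t 5.35 pos [ 0.5222 -0.1747  0.1954] delta cm [0.13 0.07 0.18] yaw cmd -0.007 gap 0.0236 F [ 3.9 -1.  -7.4]
j [ 0.7   0.37 -0.53  1.84  0.23  0.99 -1.63]
```

Emit:
step_arm:
  deltas:
    - [0.75,0,-0.38,0,1]
    - [0.72,0,-0.38,0,1]
    - [0.75,0,-0.36,0,1]
    - [0.78,0,-0.34,0,1]
    - [0.8,0,-0.3,0,1]
    - [0.82,0,-0.26,0,1]
    - [0.83,0,-0.22,0,1]
    - [0.84,0,-0.18,0,1]

```text
t: 6.15
position: [0.5878, -0.1835, 0.2239]
eef_rot: [[0.99, -0.139, -0.0], [-0.139, -0.99, -0.007], [0.001, 0.007, -1.0]]
ft_force: [-0.8, 0.4, 1.4]
finger_gap: 0.024
```

```bash
python3 -c "
from h import *
arc()"
```

```text
t 6.15 theta 1.28 r err mm 1.9 y mm 0.6 gap 0.024 F [-0.8  0.4  1.4]
t 6.15 pos [ 0.5878 -0.1835  0.2239] delta cm [0.04 0.06 0.18] yaw cmd -0.007 gap 0.024 F [-0.8  0.4  1.4]
j [ 0.64  0.46 -0.52  1.64  0.25  1.11 -1.66]
```

Emit:
step_arm:
  deltas:
    - [0.86,0,-0.1,0,1]
    - [0.86,0,-0.08,0,1]
    - [0.87,0,-0.03,0,1]
    - [0.87,0,0.02,0,1]
    - [0.86,0,0.06,0,1]
    - [0.86,0,0.1,0,1]
    - [0.86,0,0.14,0,1]
    - [0.85,0,0.18,0,1]
    - [0.8,0,0.2,0,1]

```text
t: 7.05
position: [0.6735, -0.1949, 0.2197]
eef_rot: [[0.99, -0.139, 0.005], [-0.139, -0.99, -0.007], [0.006, 0.006, -1.0]]
ft_force: [0.5, 1.2, 2.0]
finger_gap: 0.024
```

```bash
python3 -c "
from h import *
arc()"
```

```text
t 7.05 theta 1.781 r err mm 1.7 y mm 0.6 gap 0.024 F [0.5 1.2 2. ]
t 7.05 pos [ 0.6735 -0.1949  0.2197] delta cm [-0.05  0.06  0.16] yaw cmd -0.007 gap 0.024 F [0.5 1.2 2. ]
j [ 0.56  0.61 -0.49  1.42  0.3   1.18 -1.68]
```

Now 102°; release (partial opening), then rise straight up.

Emit:
step_arm:
  deltas:
    - [0,0,0,0,0.6]
    - [0,0,0,0,0.4]
    - [0,0,0,0,0.4]
    - [0,0,0,0,0.4]
    - [0,0,-1,0,0.4]
    - [0,0,-2,0,0.4]
    - [0,0,-3,0,0.3]
    - [0,0,-3,0,0.3]
    - [0,0,-3,0,0.3]

```text
t: 7.95
position: [0.6685, -0.195, 0.3376]
eef_rot: [[0.99, -0.139, -0.01], [-0.139, -0.99, -0.005], [-0.009, 0.006, -1.0]]
ft_force: [1.2, 0.2, -0.3]
finger_gap: 0.0642
```

```bash
python3 - <<'E'
from h import *
from cell import *
rel((0.42,-.17,.33))
for n in ["scene","top","wrist"]:
    s=get_state();d=snapshot(n);d["s"]=s;cv2.imwrite(f"pics/{n}3.png",d["pixels"][...,::-1]);pickle.dump(d,open(f"{n}3.pkl","wb"))
E
```

```text
t 7.95 pos [ 0.6685 -0.195   0.3376] delta cm [-24.95   0.98   0.98] yaw cmd -0.008 gap 0.0642 F [ 1.2  0.2 -0.3]
j [ 0.56  0.53 -0.51  1.27  0.26  1.41 -1.64]
```

View pics/scene3.png

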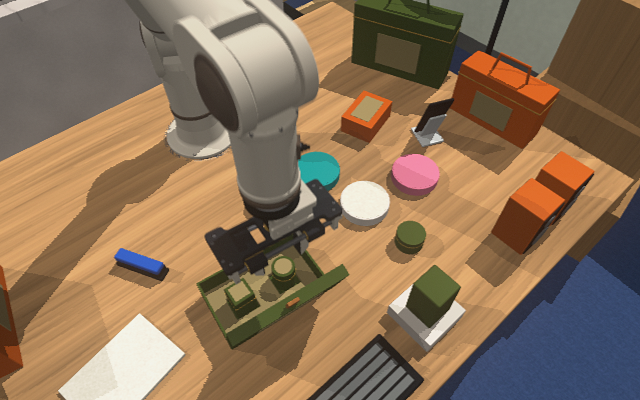

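View pics/top3.png

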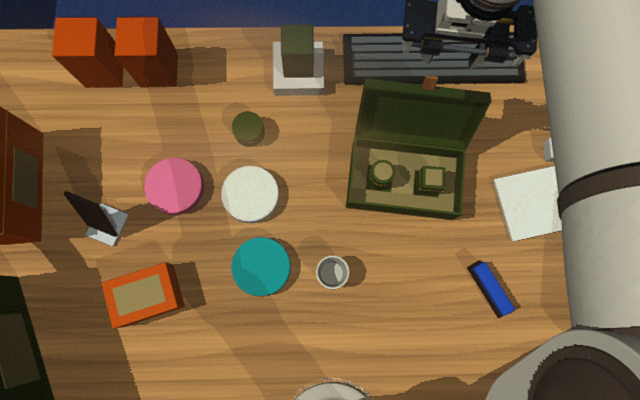

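View pics/wrist3.png

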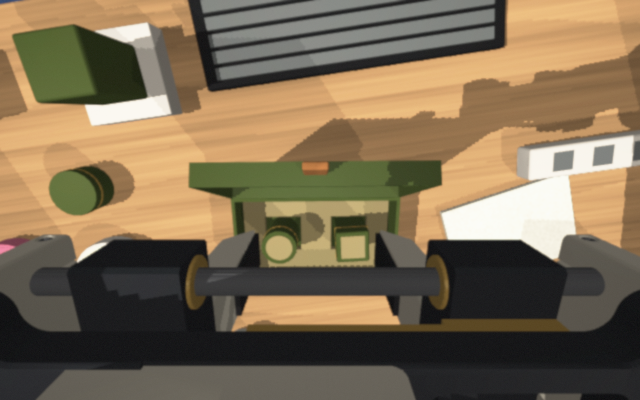

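```bash
python3 - <<'E'
from h import *
cr={}
t=pickle.load(open("top3.pkl","rb"));s=pickle.load(open("scene3.pkl","rb"));w=pickle.load(open("wrist3.pkl","rb"))
A=t["pixels"][145:215,345:475];B=s["pixels"][250:320,225:310];C=w["pixels"][205:280,240:390]
ims=[cv2.resize(x[...,::-1],None,fx=k,fy=k,interpolation=2) for x,k in((A,6),(B,6),(C,5))]
for i,m in enumerate(ims): cv2.imwrite(f"pics/c3_{i}.png",m)
E
```

```text
(no output)
```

View pics/c3_0.png

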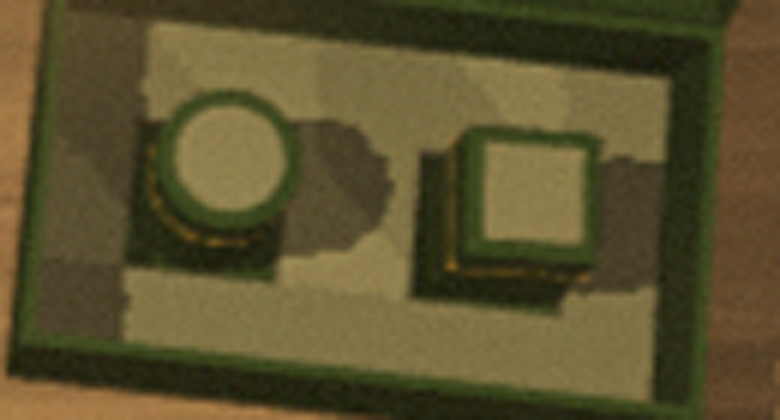

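View pics/c3_1.png

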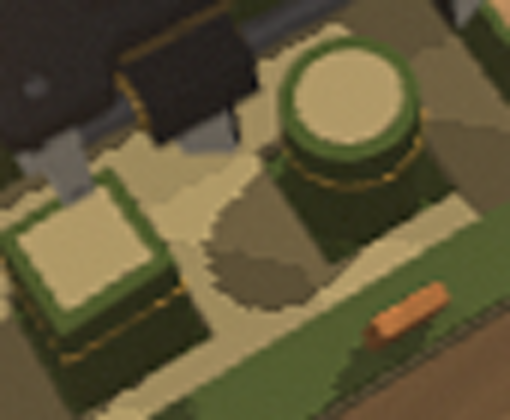

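```bash
python3 - <<'E'
from h import *
t=pickle.load(open("top3.pkl","rb"));s=pickle.load(open("scene3.pkl","rb"));w=pickle.load(open("wrist3.pkl","rb"))
print(onz(t,345+229.5/6-.4,145+159/6-.4,.075),onz(s,225+349/6-.4,250+97/6-.4,.075))
print("edges",onz(t,345+157/6-.4,145+160/6-.4,.075),onz(t,345+302/6-.4,145+160/6-.4,.075))
print("square",onz(t,345+533/6-.4,145+193/6-.4,.075))
print("wrist",onz(w,279.5,245.5,.075,wristT(w["s"],w)))
rel((.556,-.124,.033))
E
```

```text
[ 0.55560141 -0.12359184  0.075     ] [ 0.55744175 -0.12366617  0.075     ]
edges [ 0.55561031 -0.09710506  0.075     ] [ 0.55483901 -0.15006622  0.075     ]
square [ 0.5411908  -0.23381235  0.075     ]
wrist [ 0.55942559 -0.12452422  0.075     ]
t 8.1 pos [ 0.6703 -0.195   0.3399] delta cm [-12.24  -5.65  30.68] yaw cmd -0.008 gap 0.0643 F [-0.6  0.8  0.2]
j [ 0.56  0.53 -0.51  1.26  0.26  1.41 -1.64]
```

Emit:
step_arm:
  deltas:
    - [-2,-1,0,-0.008,0.22]
    - [-4,-1.5,0,0,0.22]
    - [-4,-1.8,0,0,0.22]
    - [-2,-1.3,1,0,0.22]
    - [0,0,3,0,0.22]
    - [0,0,4,0,0.22]
    - [0,0,4,0,0.22]
    - [0,0,4,0,0.22]
    - [0,0,3,0,0.22]
    - [0,0,1,0,0.22]
    - [0,0,0,0,0.22]

```text
t: 9.2
position: [0.5462, -0.1229, 0.1294]
eef_rot: [[0.991, -0.132, -0.01], [-0.132, -0.991, -0.009], [-0.009, 0.01, -1.0]]
ft_force: [-0.5, -0.0, 0.8]
finger_gap: 0.0719
```

```bash
python3 -c "
from h import *
rel((.557,-.124,.033))"
```

```text
t 9.2 pos [ 0.5462 -0.1229  0.1294] delta cm [ 1.17 -0.13  9.63] yaw cmd -0.001 gap 0.0719 F [-0.5 -0.   0.8]
j [ 0.57  0.48 -0.51  1.85  0.3   0.89 -1.79]
```

Emit:
step_arm:
  deltas:
    - [1.1,-0.1,0,0,0.22]
    - [0,0,1.5,0,0.22]
    - [0,0,1.5,0,0.22]
    - [0,0,0,0,0.22]

```text
t: 9.6
position: [0.5616, -0.1245, 0.1014]
eef_rot: [[0.991, -0.133, -0.003], [-0.133, -0.991, -0.011], [-0.001, 0.011, -1.0]]
ft_force: [-0.6, -0.2, -0.7]
finger_gap: 0.0713
```

```bash
python3 - <<'E'
from h import *
from cell import *
rel((.557,-.124,.033))
d=snapshot("wrist");cv2.imwrite("pics/w4.png",d["pixels"][...,::-1])
E
```

```text
t 9.6 pos [ 0.5616 -0.1245  0.1014] delta cm [-0.45 -0.07  6.84] yaw cmd -0.002 gap 0.0713 F [-0.6 -0.2 -0.7]
j [ 0.54  0.54 -0.48  1.84  0.34  0.85 -1.82]
```

View pics/w4.png

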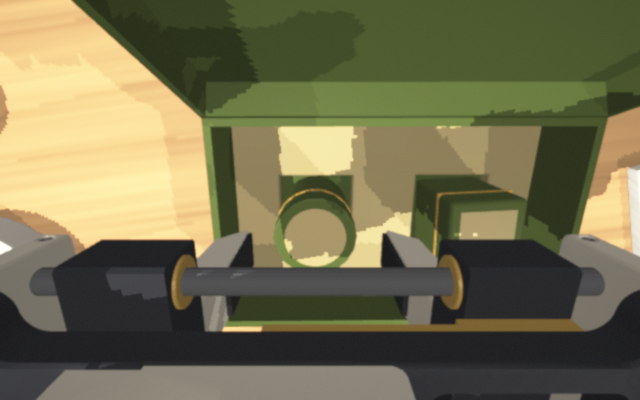

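Emit:
step_arm:
  deltas:
    - [-0.4,0,0.7,0,0.22]
    - [0,0,1.2,0,0.22]
    - [0,0,1.2,0,0.22]
    - [0,0,1.2,0,0.22]
    - [0,0,1.0,0,0.22]
    - [0,0,0.6,0,0.22]
    - [0,0,0,0,0.22]

```text
t: 10.35
position: [0.5573, -0.1247, 0.0381]
eef_rot: [[0.991, -0.133, -0.002], [-0.133, -0.991, -0.011], [-0.001, 0.011, -1.0]]
ft_force: [0.6, -0.0, 0.1]
finger_gap: 0.0716
```

```bash
python3 -c "
from h import *
rel((.557,-.124,.033))"
```

```text
t 10.35 pos [ 0.5573 -0.1247  0.0381] delta cm [-0.04 -0.07  0.51] yaw cmd -0.001 gap 0.0716 F [ 0.6 -0.   0.1]
j [ 0.51  0.62 -0.44  1.88  0.4   0.73 -1.87]
```

Emit:
step_arm:
  deltas:
    - [0,-0.05,0.5,0,0.3]
    - [0,0,0,0,0.5]
    - [0,0,0,0,0.7]
    - [0,0,0,0,1]
    - [0,0,0,0,1]
    - [0,0,0,0,1]
    - [0,0,0,0,1]
  grip_force: 15

```text
t: 11.05
position: [0.5585, -0.1242, 0.0338]
eef_rot: [[0.991, -0.133, 0.0], [-0.133, -0.991, -0.011], [0.002, 0.011, -1.0]]
ft_force: [-0.1, -0.3, -1.6]
finger_gap: 0.0539
```

```bash
python3 -c "
from h import *
rel((.557,-.124,.15))"
```

```text
t 11.05 pos [ 0.5585 -0.1242  0.0338] delta cm [ -0.13   0.13 -11.62] yaw cmd -0.001 gap 0.0539 F [-0.1 -0.3 -1.6]
j [ 0.5   0.63 -0.43  1.88  0.4   0.72 -1.87]
```

Emit:
step_arm:
  deltas:
    - [0,0,-0.5,0,1]
    - [0,0,-1,0,1]
    - [0,0,-1.5,0,1]
    - [0,0,-2,0,1]
    - [0,0,-2,0,1]
    - [0,0,-2,0,1]
    - [0,0,-2,0,1]
    - [0,0,-1,0,1]
    - [0,0,0,0,1]
  grip_force: 20

```text
t: 11.95
position: [0.5596, -0.1225, 0.1668]
eef_rot: [[0.991, -0.132, 0.005], [-0.132, -0.991, -0.013], [0.007, 0.012, -1.0]]
ft_force: [-0.1, -0.5, -1.5]
finger_gap: 0.0538
```

```bash
python3 -c "
from h import *
rel((.523,.172,.13))"
```

```text
t 11.95 pos [ 0.5596 -0.1225  0.1668] delta cm [ -7.54 -28.75   3.28] yaw cmd -0.0 gap 0.0538 F [-0.1 -0.5 -1.5]
j [ 0.57  0.44 -0.52  1.81  0.28  0.95 -1.77]
```

Emit:
step_arm:
  deltas:
    - [-0.3,-1.2,0,0,1]
    - [-0.6,-2.3,0,0,1]
    - [-0.7,-2.7,0,0,1]
    - [-0.7,-2.7,0,0,1]
    - [-0.7,-2.7,0,0,1]
    - [-0.7,-2.7,0,0,1]
    - [-0.5,-2,0,-0.05,1]
    - [0,-1,0,-0.1,1]
    - [0,0,0,-0.1,1]
    - [0,0,0,-0.1,1]
    - [0,0,0,0,1]

```text
t: 13.05
position: [0.5301, 0.0702, 0.1556]
eef_rot: [[0.97, 0.244, -0.011], [0.244, -0.97, -0.01], [-0.013, 0.007, -1.0]]
ft_force: [0.2, 0.0, -0.9]
finger_gap: 0.0538
```

```bash
python3 -c "
from h import *
rel((.523,.172,.13))"
```

```text
t 13.05 pos [0.5301 0.0702 0.1556] delta cm [  1.83 -10.06   2.46] yaw cmd 0.378 gap 0.0538 F [ 0.2  0.  -0.9]
j [ 0.35  0.44 -0.66  1.89  0.34  0.94 -1.8 ]
```

Emit:
step_arm:
  deltas:
    - [0.2,-1,0,0,1]
    - [0.4,-2,0,0,1]
    - [0.5,-2.4,0,0,1]
    - [0.4,-2.2,0,0,1]
    - [0.2,-1.5,0,0,1]
    - [0.1,-0.8,0,0,1]
    - [0,0,0,0,1]

```text
t: 13.75
position: [0.5214, 0.1771, 0.1523]
eef_rot: [[0.973, 0.231, -0.015], [0.231, -0.973, -0.009], [-0.016, 0.006, -1.0]]
ft_force: [0.5, 0.1, -0.6]
finger_gap: 0.0536
```

```bash
python3 - <<'E'
from h import *
from cell import *
rel((.523,.172,.0598))
for n in ["scene","wrist"]:
    s=get_state();d=snapshot(n);d["s"]=s;cv2.imwrite(f"pics/{n}5.png",d["pixels"][...,::-1]);pickle.dump(d,open(f"{n}5.pkl","wb"))
E
```

```text
t 13.75 pos [0.5214 0.1771 0.1523] delta cm [0.19 0.48 9.25] yaw cmd 0.365 gap 0.0536 F [ 0.5  0.1 -0.6]
j [ 0.15  0.48 -0.67  1.85  0.36  0.96 -2.02]
```

View pics/scene5.png

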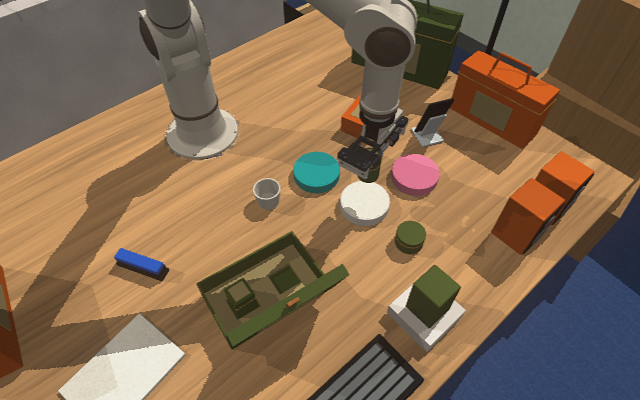

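View pics/wrist5.png

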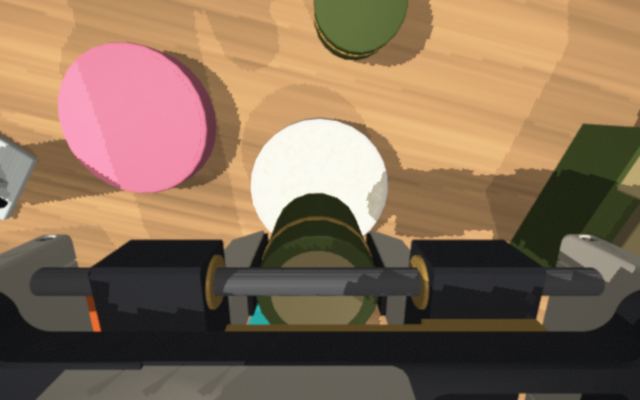

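Emit:
step_arm:
  deltas:
    - [0.2,0.4,0.7,0,1]
    - [0,0,1.2,0,1]
    - [0,0,1.5,0,1]
    - [0,0,1.5,0,1]
    - [0,0,1,0,1]
    - [0,0,0,0,1]

```text
t: 14.45
position: [0.5239, 0.1648, 0.0861]
eef_rot: [[0.975, 0.222, -0.018], [0.222, -0.975, -0.014], [-0.02, 0.009, -1.0]]
ft_force: [0.3, 0.2, -1.8]
finger_gap: 0.0542
```

```bash
python3 - <<'E'
from h import *
from cell import *
rel((.523,.172,.0598))
s=get_state();print(np.round(s["eef_rot"],3))
for n in ["top"]:
    d=snapshot(n);d["s"]=s;cv2.imwrite(f"pics/{n}6.png",cv2.resize(d["pixels"][100:300,150:400,::-1],None,fx=3,fy=3));pickle.dump(d,open(f"{n}6.pkl","wb"))
E
```

```text
t 14.45 pos [0.5239 0.1648 0.0861] delta cm [ 0.13 -0.74  2.62] yaw cmd 0.356 gap 0.0542 F [ 0.3  0.2 -1.8]
j [ 0.12  0.57 -0.62  1.89  0.43  0.84 -2.07]
[[ 0.975  0.222 -0.018]
 [ 0.222 -0.975 -0.014]
 [-0.02   0.009 -1.   ]]
```

View pics/top6.png

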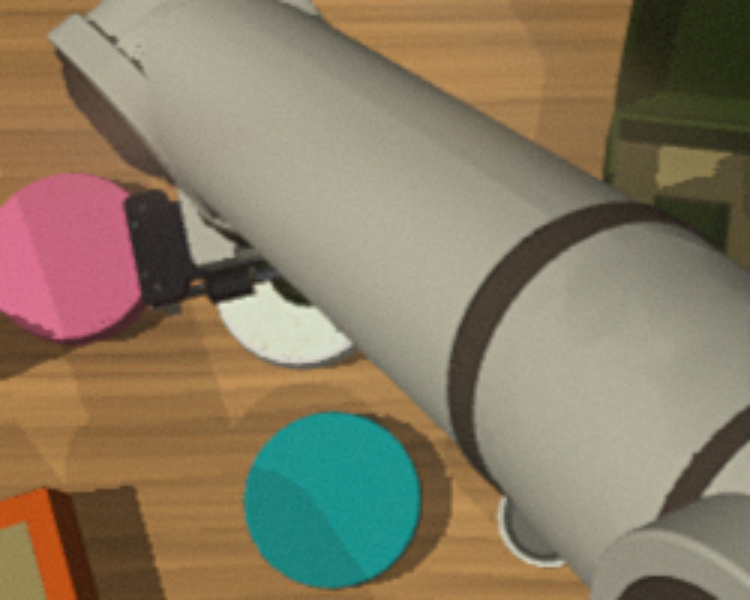

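Emit:
step_arm:
  deltas:
    - [0.1,-0.7,0,0,1]
    - [0,0,0.7,0,1]
    - [0,0,0.6,0,1]
    - [0,0,0.3,0,1]
    - [0,0,0,0,1]

```text
t: 15.0
position: [0.5244, 0.174, 0.0707]
eef_rot: [[0.975, 0.223, -0.014], [0.223, -0.975, -0.012], [-0.017, 0.009, -1.0]]
ft_force: [0.7, 0.9, -1.0]
finger_gap: 0.0539
```

```bash
python3 - <<'E'
from h import *
rel((.523,.172,.0598))
E
```

```text
t 15.0 pos [0.5244 0.174  0.0707] delta cm [-0.16  0.16  1.1 ] yaw cmd 0.357 gap 0.0539 F [ 0.7  0.9 -1. ]
j [ 0.1   0.59 -0.6   1.89  0.46  0.82 -2.1 ]
```

Emit:
step_arm:
  deltas:
    - [-0.15,0.1,0.3,0,1]
    - [0,0,0.3,0,1]
    - [0,0,0.2,0,1]
    - [0,0,0.1,0,1]
    - [0,0,0,0,1]

```text
t: 15.5
position: [0.5233, 0.1721, 0.0613]
eef_rot: [[0.975, 0.223, -0.014], [0.222, -0.975, -0.012], [-0.016, 0.009, -1.0]]
ft_force: [0.5, -0.1, -1.1]
finger_gap: 0.0538
```

```bash
python3 - <<'E'
from h import *
rel((.523,.172,.0598))
E
```

```text
t 15.5 pos [0.5233 0.1721 0.0613] delta cm [-0.03  0.01  0.15] yaw cmd 0.356 gap 0.0538 F [ 0.5 -0.1 -1.1]
j [ 0.09  0.6  -0.59  1.9   0.47  0.8  -2.11]
```

Emit:
step_arm:
  deltas:
    - [0,0,0.1,0,1]
    - [0,0,0.1,0,1]
    - [0,0,0.1,0,1]
    - [0,0,0,0,1]

```text
t: 15.9
position: [0.5236, 0.1722, 0.0584]
eef_rot: [[0.975, 0.222, -0.013], [0.222, -0.975, -0.012], [-0.015, 0.009, -1.0]]
ft_force: [-0.0, 0.5, -0.6]
finger_gap: 0.0534
```

```bash
python3 - <<'E'
from h import *
from cell import *
rel((.523,.172,.0598))
d=snapshot("scene");cv2.imwrite("pics/s7.png",cv2.resize(d["pixels"][120:240,280:460,::-1],None,fx=4,fy=4,interpolation=2))
E
```

```text
t 15.9 pos [0.5236 0.1722 0.0584] delta cm [-0.06  0.01 -0.14] yaw cmd 0.356 gap 0.0534 F [-0.   0.5 -0.6]
j [ 0.09  0.61 -0.59  1.9   0.47  0.79 -2.11]
```

View pics/s7.png

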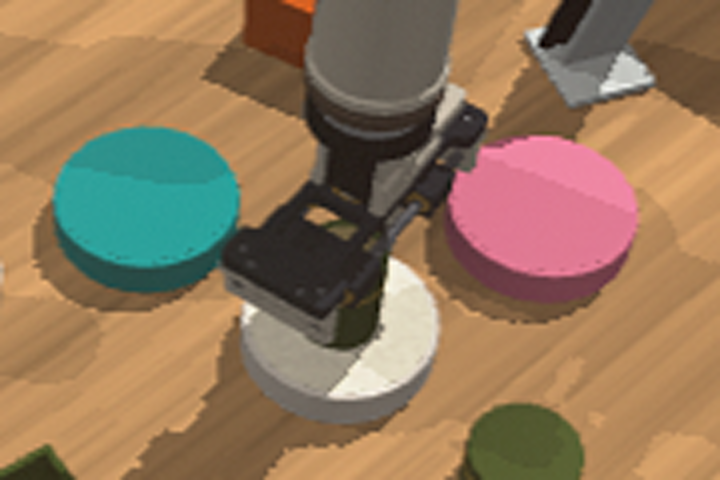

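Emit:
step_arm:
  deltas:
    - [0,0,0.1,0,1]
    - [0,0,0,0,1]

```text
t: 16.15
position: [0.5237, 0.1723, 0.0585]
eef_rot: [[0.975, 0.222, -0.012], [0.222, -0.975, -0.013], [-0.015, 0.01, -1.0]]
ft_force: [0.4, 0.2, -1.4]
finger_gap: 0.0537
```

```bash
python3 - <<'E'
from h import *
rel((.523,.172,.0588))
E
```

```text
t 16.15 pos [0.5237 0.1723 0.0585] delta cm [-0.07  0.02 -0.03] yaw cmd 0.356 gap 0.0537 F [ 0.4  0.2 -1.4]
j [ 0.09  0.61 -0.59  1.9   0.47  0.79 -2.11]
```

Emit:
step_arm:
  deltas:
    - [0,0,0.12,0,1]
    - [0,0,0,0,1]

```text
t: 16.35
position: [0.5238, 0.1724, 0.0584]
eef_rot: [[0.975, 0.223, -0.012], [0.222, -0.975, -0.013], [-0.014, 0.01, -1.0]]
ft_force: [0.3, -0.6, -1.8]
finger_gap: 0.0539
```

Emit:
step_arm:
  deltas:
    - [0,0,0.12,0,1]
    - [0,0,0,0,1]

```text
t: 16.55
position: [0.5239, 0.1726, 0.0584]
eef_rot: [[0.975, 0.223, -0.011], [0.222, -0.975, -0.014], [-0.014, 0.011, -1.0]]
ft_force: [0.1, 0.8, -0.9]
finger_gap: 0.0541
```

Emit:
step_arm:
  deltas:
    - [0,0,0.25,0,1]

```text
t: 16.65
position: [0.5241, 0.1727, 0.0574]
eef_rot: [[0.975, 0.222, -0.011], [0.222, -0.975, -0.015], [-0.014, 0.012, -1.0]]
ft_force: [-9.2, -3.7, 29.0]
finger_gap: 0.0539
```

Emit:
step_arm:
  deltas:
    - [0,0,0.25,0,1]

```text
t: 16.75
position: [0.5242, 0.1727, 0.0573]
eef_rot: [[0.975, 0.222, -0.01], [0.222, -0.975, -0.016], [-0.013, 0.014, -1.0]]
ft_force: [-10.0, -3.1, 29.9]
finger_gap: 0.054
```

Emit:
step_arm:
  deltas:
    - [0,0,0,0,1]
    - [0,0,0,0,1]

```text
t: 16.95
position: [0.5247, 0.173, 0.0581]
eef_rot: [[0.975, 0.223, -0.008], [0.222, -0.975, -0.016], [-0.012, 0.014, -1.0]]
ft_force: [0.9, -0.4, -1.3]
finger_gap: 0.0537
```

Emit:
step_arm:
  deltas:
    - [0,0,0.14,0,1]
    - [0,0,0.1,0,0.38]
    - [0,0,0,0,0.3]
    - [0,0,0,0,0.22]
    - [0,0,0,0,0.22]
  grip_force: 10

```text
t: 17.45
position: [0.5245, 0.1726, 0.0545]
eef_rot: [[0.975, 0.222, -0.01], [0.222, -0.975, -0.016], [-0.013, 0.014, -1.0]]
ft_force: [0.5, -0.9, -0.4]
finger_gap: 0.0704
```

```bash
python3 - <<'E'
from h import *
from cell import *
rel((.523,.172,.0588))
d=snapshot("wrist");cv2.imwrite("pics/w8.png",d["pixels"][...,::-1])
E
```

```text
t 17.45 pos [0.5245 0.1726 0.0545] delta cm [-0.17  0.03 -0.43] yaw cmd 0.356 gap 0.0704 F [ 0.5 -0.9 -0.4]
j [ 0.08  0.61 -0.58  1.9   0.48  0.79 -2.12]
```

View pics/w8.png

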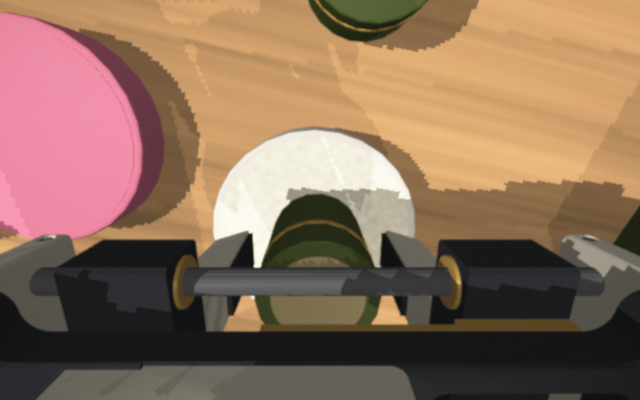

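Released, fingers clear on both sides. Rise.

Emit:
step_arm:
  deltas:
    - [0,0,-0.8,0,0.22]
    - [0,0,-1.5,0,0.22]
    - [0,0,-2,0,0.22]
    - [0,0,-3,0,0.22]
    - [0,0,-4,0,0.22]
    - [0,0,-4,0,0.2]
    - [-4,0,-3,0,0.2]
    - [-4,4,-1,0,0.2]
    - [-2,4,0,0,0.2]
    - [0,4,0,0,0.2]
    - [0,4,0,0,0.2]
    - [0,4,0,0,0.2]
    - [0,4,0,0,0.2]
    - [0,0,0,0,0.2]
    - [0,0,0,0,0.2]

```text
t: 19.0
position: [0.4872, -0.0782, 0.2752]
eef_rot: [[0.973, 0.233, 0.009], [0.233, -0.972, -0.02], [0.004, 0.022, -1.0]]
ft_force: [-0.8, 0.6, -0.1]
finger_gap: 0.0737
```

```bash
python3 - <<'E'
from h import *
from cell import *
rel((.523,.172,.0588))
for n in ["scene","top"]:
    d=snapshot(n);cv2.imwrite(f"pics/{n}9.png",d["pixels"][...,::-1]);pickle.dump(d,open(f"{n}9.pkl","wb"))
t=d["pixels"];cv2.imwrite("pics/top9c.png",cv2.resize(t[120:250,190:310,::-1],None,fx=5,fy=5,interpolation=2))
s=pickle.load(open("scene9.pkl","rb"))["pixels"];cv2.imwrite("pics/scene9c.png",cv2.resize(s[140:230,320:420,::-1],None,fx=6,fy=6,interpolation=2))
E
```

```text
t 19.0 pos [ 0.4872 -0.0782  0.2752] delta cm [  9.22 -23.96  21.17] yaw cmd 0.367 gap 0.0737 F [-0.8  0.6 -0.1]
j [ 0.64  0.17 -0.61  1.88  0.13  1.11 -1.36]
```

View pics/scene9.png

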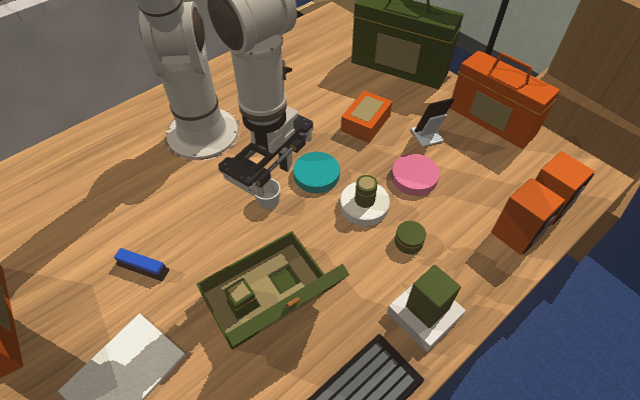

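View pics/top9c.png

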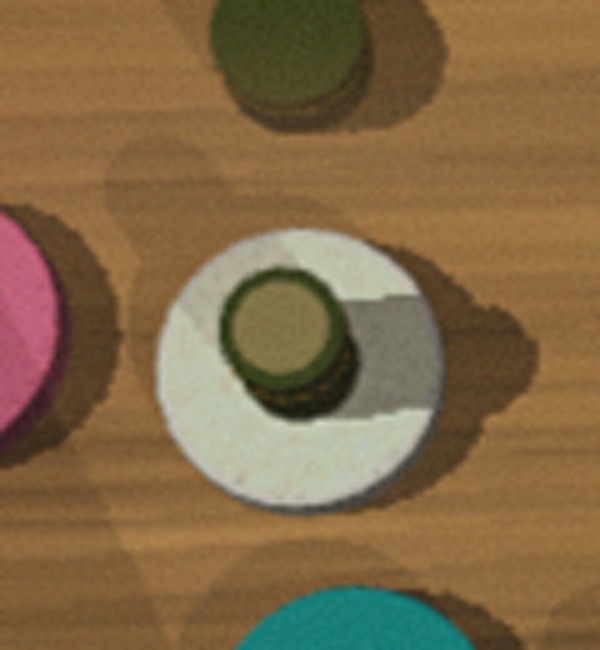

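View pics/scene9c.png

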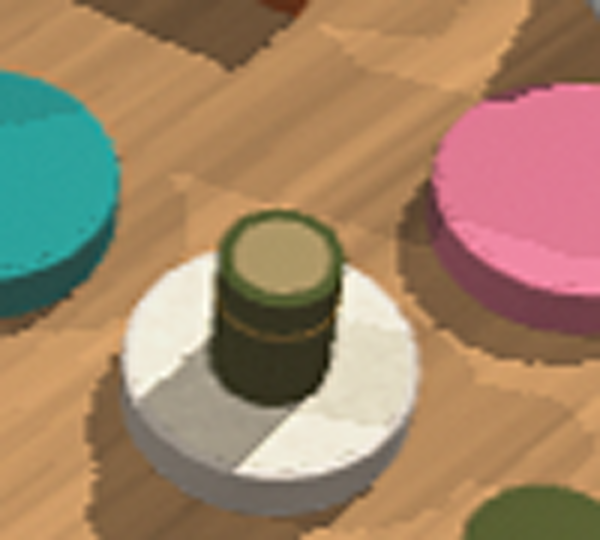

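```bash
python3 - <<'E'
from h import *
t=pickle.load(open("top9.pkl","rb"));s=pickle.load(open("scene9.pkl","rb"))
print("tin top@.1: top",onz(t,190+282/5-.4,120+328/5-.4,.1)[:2],"scene",onz(s,320+280/6-.4,140+257/6-.4,.1)[:2])
print("stand: top",onz(t,190+300/5-.4,120+368/5-.4,.03)[:2],"scene",onz(s,320+271/6-.4,140+363/6-.4,.03)[:2])
from cell import get_state
print(np.round(get_state()["joint_velocities"],3))
E
```

```text
tin top@.1: top [0.52214194 0.17136269] scene [0.52297586 0.17143914]
stand: top [0.52092866 0.1724756 ] scene [0.52564989 0.17074354]
[-0.019  0.004 -0.014  0.011 -0.003 -0.005 -0.002]
```

```bash
python3 -c "
from cell import *
print(close_job())"
```

```text
the job is handed in; nothing more can be done
None
```

The lid is open, the round tin is upright in the middle of the white display stand, and the job was handed in at about 19 s of the 61 s limit.

- **Lid:** I pinched the wooden tab and swung it along its arc to about 102°. After I let go, it stayed open past vertical.
- **Tin:** I lifted the round tin out of the box, placed it on the stand, let go, and moved the gripper well clear.

**Last checks:**
- **Position:** the tin's top centre was at (0.522–0.523, 0.171), and the stand's centre was at (0.521–0.526, 0.171–0.172). The tin is therefore centred to within about 3 mm. The two cameras disagree by up to 5 mm on the stand's centre.
- **Rest of the scene:** the pictures show the tin upright, the square tin still in its pocket and the lid open.
- **Set-down force:** my contact test pressed the tin onto the stand at about 30 N for about 0.2 s. That is firmer than I meant, though below the limits, and I eased off before letting go.

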